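# Crank the board under the inspection microscope

### The arm

A 6-joint arm with a two-finger parallel gripper is mounted at the origin on the work surface. World frame = base frame: x ahead of the robot, y to its left, z up, the work surface at z = 0. Lengths are in m, angles in rad, forces in N, time in s.
With the tool pointing down it reaches from about 0.35 to 0.925 m from the base axis. Payload 6.4 kg.
Tool frame: the origin (TCP) lies on the centre line of the jaws, within the pads' length; the fingertips stand 8 mm ahead of it and the grasp point (between the pads) lies 11 mm behind it; z points along the fingers, y is the line along which they close (so a half turn about z gives the same grasp; the last joint's range is limited). The gripper opens to 94 mm and grips with 3 to 60 N. Pads are 16 mm wide; open, the fingers measure 119 mm over their backs; the gripper's body (75 mm by 177 mm) begins 78 mm behind the grasp point.
Start: joints at [-1.523, 0.245, 1.558, -0, 1.339, -0.174], TCP at [0.143, -0.634, 0.187] pointing down, gripper open.
Joint ranges: [-3.13, 3.13], [-1.02, 2.26], [0.13, 2.54], [-0.95, 4.09], [0.21, 2.88], [-2.74, 2.74]. Speed limits (rad/s): [2.57, 2.57, 3.14, 3.14, 3.14, 3.14].

### API

Orientations are given as a 3x3 rotation matrix whose columns are the frame's x, y, z axes.
In Python, from workcell import telemetry, viewer, job gives the robot as it stands.
- The arm moves only by the tool play_rows, never from a script. Its argument "motion" is a list that holds one entry, the list of rows, each a list of 7 numbers: the opening, from -1 (shut) to 1 (fully open), then the shift along the tool's x, y, z each as a share of 0.1 m, from -1 to 1, then the turn, a rotation vector about the tool's x, y, z each as a share of 90 degrees, from -1 to 1. A call has 1 to 5 rows; each row is the pose to reach, as a shift and turn from the pose commanded when the call began, along the tool's axes at that moment; what a row does not reach only later rows make up. A row lasts 1/10 s, in which the tool goes at most 50 mm and 8.59 degrees, less where a joint would pass 70% of its speed; a pose out of reach is approached as far as the arm can. A call with a number of a shift or a turn outside -1 to 1 is refused whole. A call with a gripper value outside its range is refused whole. The fingers move at their own pace and stop on an object; "force" is the grip in N (left out, the last holds). Time passes only in rows, so rows that repeat a pose let the fingers close. It gives the time, the measured TCP pose, the force, the opening and the grip force at its end, in the units of the state.
- telemetry.sense(): the state, without advancing time (a new reading comes with each control period).
- viewer.get_image(name): name is "scene" or "top" or "wrist"; returns the picture (384x512x3 uint8, red, green, blue); there is no depth.
- viewer.camera_info(name): a dict with "mtx" (3x3 intrinsics, pixels), "rvec" (rotation vector, rad) and "tvec" (3), from world to camera coordinates, as OpenCV has them; the wrist camera has in their place "tool_from_camera" (4x4, takes a point from camera to tool coordinates, whose origin is the TCP and whose axes are the flange's). Camera axes: x right, y down, z forward; pixel columns grow to the right and rows downward; lengths in m; the calibration is good to about 2 mm. A picture is of the moment at which its call begins: read the wrist's pose just before it. camera_info takes no time and is no camera call.
- job.finish_job(): hands the job in; it is judged then, once.
The state is a dict: "time_s": time; "qpos": joint angles; "joint_velocities": joint speeds; "joint_torque": joint torques, N m; "eef_pos": TCP position; "tcp_rot": TCP orientation; "force": force on the tool from outside, world axes, zero at the start; "torque": the same for the moment, N m; "grip_width": finger opening in m; "grip_force": force on a finger pad.
Only numpy, scipy, OpenCV 4.12 (cv2) and the standard library are available. Lean on these libraries where they do the work, as an engineer would, in place of code of your own. Each camera call takes 0.05 s, during which the arm holds its last target. There are 200 camera calls.

### The job

Bring the circuit board on the inspection slide under the microscope: swing the folded handle of the slide's handwheel (the larger of the two) fully upright, crank the wheel clockwise until the carriage's centre mark stands level with the microscope's pointers, then fold the handle flat across the wheel again and let go. Move the carriage only with the crank, do not push it itself.

Things in the scene. Friction and masses are not known exactly. Their poses are not given: they have to be found in the camera images.
- hub (a point): Centre of the top face (102 mm above the table) of the slide's handwheel, an aluminium disc 144 mm across, 12 thick, on a white gearbox. (The 84 mm wheel on the dark vise is not part of the job.) z up; x points from the axis to the handle's hinge and turns with the wheel. Hinge pin: along y, at x = 58, z = 24 mm, in a steel fork 22 wide, 30 high.
- wheel (a joint): Angle of that wheel about its upright axis; grows clockwise seen from above (the hinge moves from the hub's x towards -y), 0 to 5.4 rad, starts at 0 to 0.8. Driving it clockwise moves the carriage away from the wheel, towards the microscope, 25 mm per radian. Friction about 0.08 N m; it stays where it is left.
- handle (a joint): Folding handle: thin steel shank (11 mm) with a black ball knob, 26 mm thick, its centre 60 mm from the hinge pin; the ball swivels freely on the shank. 0 = flat across the wheel, the ball over the wheel's axis (2 mm past it), centre 24 mm over the wheel's face. 1.57 = upright over the hinge, at its stop, ball centre 84 mm over the face. Friction 0.04 N m: it stays at any angle.
- carriage: Aluminium carriage, 150 mm across the bed (x), 120 along it (y), with a green board and heat sinks, 65 high. Origin at its middle, at table height; y points along the bed from wheel to microscope. A dark line on each side edge marks y = 0. Starts 250 to 270 mm from the wheel's axis, 55 to 115 mm short of the lens; can overrun it. Stays put when left.
- scope: White microscope, 400 mm high, clamped on the bed. Origin under the lens, at table height, on the bed's middle line; y along the bed, away from the wheel; column 170 mm beyond the lens. Two thin dark pointers, one each side of the bed, mark y = 0 at x = 80 and -80 mm, 47 mm high. The carriage is in place when its origin is at this origin (marks at the pointers).

How it is judged:
By the outcome, as a careful person would: the job done as asked, in the order asked, and still so for the second after the job is handed in, with the robot touching nothing.
It also fails if it takes over 56 s, if anything falls off the work surface, if the arm or the gripper's body presses on something with over 40 N, if the wrist force passes 120 N, or if a joint passes its speed limit or range.

## Working session

There is one attempt and no reset: what is moved stays moved. The work goes in short steps, Python scripts to look and compute and a tool call to move; the robot and the scene stay as the last step left them, time stands still between calls to the robot, and variables do not carry over. Pictures are saved under pics/ and viewed, at most 10 in all, crops included, and the job is handed in when it is done.

Besides the shell and the picture viewer there is one more tool, called as a command line: name --argument value ..., lists and objects as JSON in quotes. play_rows: Moves the arm, as the interface text tells. Shift numbers are shares of 0.1 m and turn numbers shares of 90 degrees, none past 1 either way. Its arguments: {"type":"object","properties":{"motion":{"type":"array"},"force":{"type":"number"}},"required":["motion"]}

```bash
mkdir -p pics; ls; python3 - <<'E'
from workcell import telemetry, viewer, job
import cv2
s=telemetry.sense(); print(s)
for n in("top","scene"):
    im=viewer.get_image(n); cv2.imwrite(f"pics/{n}0.png",im[:,:,::-1])
    print(n,viewer.camera_info(n))
print(viewer.camera_info("wrist"))
E
```

```text
pics
{'time_s': 0.0, 'qpos': array([-1.52310381e+00,  2.45788901e-01,  1.55900309e+00, -2.68464557e-05,
        1.33870194e+00, -1.74074286e-01]), 'joint_velocities': array([ 0.00073883, -0.00026588, -0.00121097, -0.00037036,  0.00182396,
       -0.00159836]), 'joint_torque': array([ 2.51791738e-03, -4.15832448e+01, -3.14602232e+01,  6.85797120e-02,
        3.32141714e-02, -1.52861794e-04]), 'eef_pos': array([ 0.14295327, -0.63343244,  0.18546738]), 'tcp_rot': array([[ 9.75509012e-01,  2.19959437e-01, -1.16739075e-04],
       [ 2.19959259e-01, -9.75507213e-01,  1.89786652e-03],
       [ 3.03573842e-04, -1.87706373e-03, -9.99998192e-01]]), 'force': array([0.18051579, 0.19032957, 0.77501272]), 'torque': array([-0.07420078,  0.01181884, -0.0439249 ]), 'grip_force': 0.0, 'grip_width': 0.09401386485794082}
top {'mtx': array([[396.41416631,   0.        , 251.47205265],
       [  0.        , 396.41416631, 196.36005185],
       [  0.        ,   0.        ,   1.        ]]), 'rvec': array([ 2.14623723, -2.14324765,  0.13791114]), 'tvec': array([0.01602859, 0.59932295, 0.81280708])}
scene {'mtx': array([[485.89264208,   0.        , 256.56392412],
       [  0.        , 485.89264208, 199.2113456 ],
       [  0.        ,   0.        ,   1.        ]]), 'rvec': array([ 2.18126062,  0.84182133, -0.38168733]), 'tvec': array([-0.43992793, -0.14114074,  1.14429477])}
{'mtx': array([[344.39404601,   0.        , 250.74821984],
       [  0.        , 344.39404601, 185.71365176],
       [  0.        ,   0.        ,   1.        ]]), 'tool_from_camera': array([[ 7.55526969e-04, -9.68604134e-01, -2.48607039e-01,
         7.30654550e-02],
       [ 9.99999512e-01,  8.90013144e-04, -4.28563130e-04,
         1.20084944e-03],
       [ 6.36371552e-04, -2.48606594e-01,  9.68604334e-01,
        -1.98014748e-01],
       [ 0.00000000e+00,  0.00000000e+00,  0.00000000e+00,
         1.00000000e+00]])}
```

View pics/top0.png

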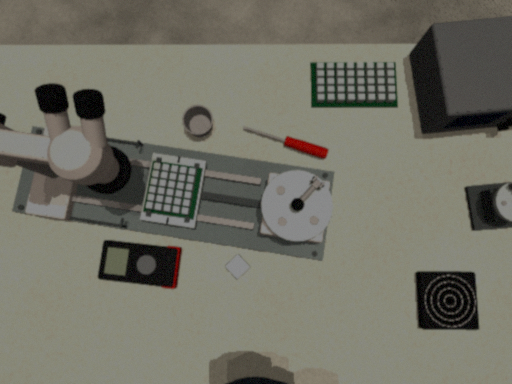

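View pics/scene0.png

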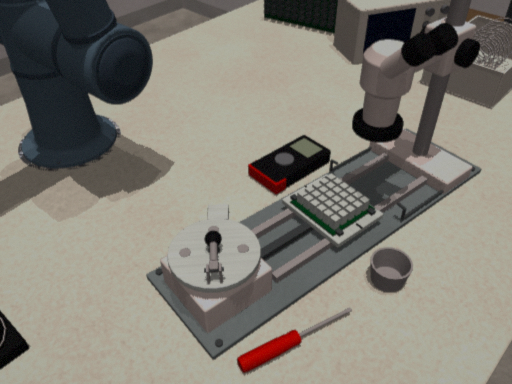

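Top view: wheel centre ~(296,205), hinge ~(315,186), carriage centre ~(174,190), pointers ~(139,144)/(124,224). Scene: hinge ~(214,272), ball ~(213,238).

```bash
cat > h.py <<'E'
import numpy as np, cv2
from workcell import telemetry, viewer
from scipy.spatial.transform import Rotation as R
def cam(n):
    c=viewer.camera_info(n)
    if n!="wrist": return c["mtx"],cv2.Rodrigues(c["rvec"])[0],np.array(c["tvec"])
    s=telemetry.sense(); T=np.eye(4); T[:3,:3]=s["tcp_rot"]; T[:3,3]=s["eef_pos"]
    M=np.linalg.inv(T@c["tool_from_camera"]); return c["mtx"],M[:3,:3],M[:3,3]
def px2w(n,uv,z,C=None):
    K,r,t=C or cam(n); o=-r.T@t; d=r.T@np.linalg.inv(K)@np.array([uv[0],uv[1],1.]); return o+d*(z-o[2])/d[2]
def w2px(n,p,C=None):
    K,r,t=C or cam(n); q=K@(r@np.asarray(p)+t); return q[:2]/q[2]
def tool(dp,Rt=None):
    "world shift -> tool axes, shares of 0.1 m"
    return (telemetry.sense()["tcp_rot"].T@np.asarray(dp))/0.1
E
python3 - <<'E'
from h import *
im=cv2.imread("pics/top0.png"); 
a=cv2.resize(im[130:260,90:345],None,fx=3.1,fy=3.1,interpolation=cv2.INTER_CUBIC); cv2.imwrite("pics/topc.png",a)
for nm,uv,z in [("wheel",(296,205),.102),("hinge",(315,186),.126),("ball",(297,205),.126),("pL",(139,144),.047),("pR",(124,224),.047),("cL",(177,156),.03),("cR",(167,223),.03)]:
    print(nm,px2w("top",uv,z))
for nm,uv,z in [("ball",(213,238),.126),("hinge",(214,268),.126)]: print(nm,px2w("scene",uv,z))
E
```

```text
wheel [ 0.57355216 -0.07258441  0.102     ]
hinge [ 0.60796194 -0.10753406  0.126     ]
ball [ 0.57073273 -0.07205445  0.126     ]
pL [0.7141186  0.26325751 0.047     ]
pR [0.53897612 0.28802104 0.047     ]
cL [0.691346   0.18261349 0.03      ]
cR [0.54244523 0.20016715 0.03      ]
ball [ 0.57294247 -0.07153382  0.126     ]
hinge [ 0.61614195 -0.11103304  0.126     ]
```

View pics/topc.png

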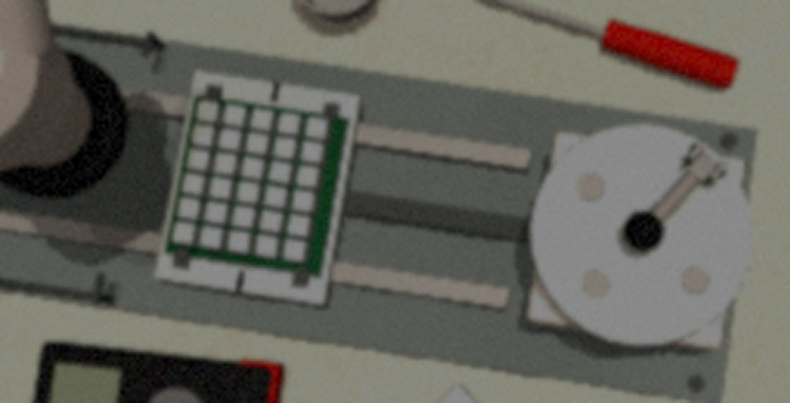

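Wheel axis is at about (0.572, -0.072), the hinge direction about -43° and the bed direction (0.155, 0.988). The carriage is about 83 mm short. I'm moving above the hub.

play_rows --motion '[[[1,0.5,-0.42,-1.0,0,0,0],[1,1,-0.84,-1.0,0,0,0],[1,1,-0.84,-1.0,0,0,0]]]'

```text
time_s: 0.4
eef_pos: [0.2126, -0.542, 0.2781]
tcp_rot: [[0.976, 0.219, 0.0], [0.219, -0.976, 0.0], [0.0, -0.0, -1.0]]
force: [0.4, -0.2, -0.0]
grip_width: 0.0941
grip_force: 0.0
```

play_rows --motion '[[[1,0.35,-0.3,0,0,0,0],[1,0.7,-0.6,0,0,0,0],[1,1,-0.84,0,0,0,0]]]'

```text
time_s: 0.7
eef_pos: [0.2923, -0.4369, 0.2773]
tcp_rot: [[0.975, 0.22, 0.0], [0.22, -0.975, 0.0], [0.0, -0.0, -1.0]]
force: [0.2, -0.5, -0.2]
grip_width: 0.094
grip_force: 0.0
```

play_rows --motion '[[[1,0.35,-0.3,0,0,0,0],[1,0.7,-0.6,0,0,0,0],[1,1,-0.84,0,0,0,0]]]'

```text
time_s: 1.0
eef_pos: [0.3712, -0.3329, 0.2771]
tcp_rot: [[0.975, 0.22, -0.0], [0.22, -0.975, 0.001], [0.0, -0.001, -1.0]]
force: [0.0, -0.5, -0.6]
grip_width: 0.0937
grip_force: 0.0
```

play_rows --motion '[[[1,0.2,-0.17,0,0,0,-0.09],[1,0.4,-0.34,0,0,0,-0.18],[1,0.6,-0.5,0,0,0,-0.27],[1,0.8,-0.67,0,0,0,-0.36],[1,1,-0.84,0,0,0,-0.45]]]'

```text
time_s: 1.5
eef_pos: [0.4499, -0.23, 0.277]
tcp_rot: [[0.594, 0.804, -0.001], [0.804, -0.594, 0.0], [0.0, -0.001, -1.0]]
force: [0.5, -0.1, -0.7]
grip_width: 0.0939
grip_force: 0.0
```

```bash
python3 - <<'E'
from h import *
s=telemetry.sense(); print(s["time_s"],s["eef_pos"],s["tcp_rot"],s["qpos"],s["force"])
print(tool(np.array([.5725,-.072,.25])-s["eef_pos"]))
E
```

```text
1.5 [ 0.44986216 -0.23003946  0.27704196] [[ 5.94221197e-01  8.04301477e-01 -5.51026021e-04]
 [ 8.04301665e-01 -5.94221046e-01  4.23852712e-04]
 [ 1.34741034e-05 -6.95053412e-04 -9.99999758e-01]] [-6.97412863e-01 -1.64831178e-01  1.81596475e+00 -2.90956296e-05
  1.49115367e+00 -6.11135376e-02] [ 0.5097646  -0.14137577 -0.72382625]
[1.9998504  0.04746213 0.27041366]
```

play_rows --motion '[[[1,0.2,0,0,0,0,-0.092],[1,0.4,0,0,0,0,-0.184],[1,0.6,0,0,0,0,-0.276],[1,0.8,0,0,0,0,-0.368],[1,1,0,0,0,0,-0.46]]]'

```text
time_s: 2.0
eef_pos: [0.5096, -0.1502, 0.2769]
tcp_rot: [[-0.086, 0.996, -0.001], [0.996, 0.086, 0.0], [0.001, -0.001, -1.0]]
force: [-0.5, -0.8, -0.0]
grip_width: 0.0939
grip_force: 0.0
```

play_rows --motion '[[[1,0.14,0.14,0,0,0,-0.094],[1,0.28,0.28,0,0,0,-0.188],[1,0.42,0.42,0,0,0,-0.282],[1,0.56,0.56,0,0,0,-0.376],[1,0.72,0.7,0,0,0,-0.47]]]'

```text
time_s: 2.5
eef_pos: [0.5736, -0.073, 0.2769]
tcp_rot: [[-0.734, 0.679, -0.001], [0.679, 0.734, 0.0], [0.001, -0.0, -1.0]]
force: [-0.3, 0.0, 0.6]
grip_width: 0.0942
grip_force: 0.0
```

play_rows --motion '[[[1,0,0,0,0,0,0],[1,0,0,0,0,0,0]]]'

```text
time_s: 2.7
eef_pos: [0.573, -0.0737, 0.277]
tcp_rot: [[-0.729, 0.685, -0.001], [0.685, 0.729, -0.0], [0.001, -0.001, -1.0]]
force: [0.2, -0.6, 0.5]
grip_width: 0.094
grip_force: 0.0
```

```bash
python3 - <<'E'
from h import *
import pickle
C=cam("wrist"); im=viewer.get_image("wrist")[:,:,::-1].copy(); pickle.dump(C,open("w1.pkl","wb"))
cv2.imwrite("pics/w1.png",cv2.resize(im,(800,600),interpolation=cv2.INTER_CUBIC)); cv2.imwrite("pics/w1raw.png",im)
s=telemetry.sense(); print(s["time_s"],s["eef_pos"],s["tcp_rot"][:,0],s["qpos"])
E
```

```text
2.75 [ 0.57293774 -0.07406982  0.27713029] [-7.28586472e-01  6.84953646e-01  5.05754099e-04] [-3.24553168e-01  1.51001575e-02  1.64593157e+00 -3.40726335e-04
  1.48127297e+00 -1.14077887e+00]
```

View pics/w1.png

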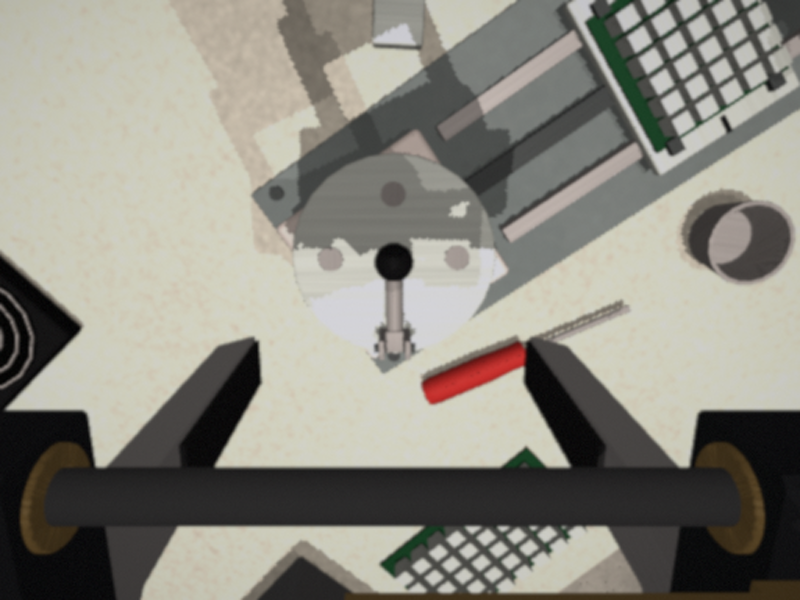

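The wrist view shows the ball at (394,262)/1.5625, the hinge at (395,345)/1.5625, and the wheel rim x 292–496, y 153–357. The handle is aligned with the tool's x axis.

```bash
python3 - <<'E'
from h import *
import pickle
C=pickle.load(open("w1.pkl","rb")); f=512/800
b=px2w("wrist",(394*f,262*f),.126,C); h=px2w("wrist",(395*f,344*f),.126,C); w=px2w("wrist",(394*f,254.5*f),.102,C)
print(b,h,h-b,np.linalg.norm(h-b),w)
s=telemetry.sense(); g=s["eef_pos"]+s["tcp_rot"]@[0,0,-.011]
print(tool(b-g), s["tcp_rot"][:,0])
print("mark",px2w("wrist",(727*f,125*f),.03,C))
E
```

```text
[ 0.57419272 -0.07227611  0.126     ] [ 0.61661925 -0.11104684  0.126     ] [ 0.04242654 -0.03877073  0.        ] 0.05747329961560192 [ 0.57391121 -0.07184433  0.102     ]
[0.00237814 0.02257948 1.62129095] [-7.28586472e-01  6.84953646e-01  5.05754099e-04]
mark [0.6885216  0.18261438 0.03      ]
```

play_rows --motion '[[[1,0,0.02,0.4,0,0,0],[1,0,0.02,0.8,0,0,0],[1,0,0.02,0.8,0,0,0]]]'

```text
time_s: 3.05
eef_pos: [0.5705, -0.0718, 0.1913]
tcp_rot: [[-0.728, 0.685, -0.011], [0.685, 0.728, 0.004], [0.011, -0.005, -1.0]]
force: [-0.3, -0.2, -0.4]
grip_width: 0.0939
grip_force: 0.0
```

play_rows --motion '[[[1,0,0,0.3,0,0,0],[1,0,0,0.6,0,0,0],[1,0,0,0.8,0,0,0],[1,0,0,0.8,0,0,0]]]'

```text
time_s: 3.45
eef_pos: [0.5733, -0.0724, 0.1163]
tcp_rot: [[-0.729, 0.684, -0.004], [0.684, 0.729, 0.001], [0.004, -0.002, -1.0]]
force: [-0.8, 0.8, 0.6]
grip_width: 0.094
grip_force: 0.0
```

play_rows --motion '[[[-0.5,0,0,0,0,0,0],[-0.5,0,0,0,0,0,0],[-0.5,0,0,0,0,0,0],[-0.5,0,0,0,0,0,0],[-0.5,0,0,0,0,0,0]]]' --force 15

```text
time_s: 3.95
eef_pos: [0.5751, -0.0723, 0.1181]
tcp_rot: [[-0.73, 0.683, 0.001], [0.683, 0.73, -0.0], [-0.001, 0.0, -1.0]]
force: [-0.0, 0.4, 0.0]
grip_width: 0.0576
grip_force: 0.0
```

play_rows --motion '[[[-1,0,0,0,0,0,0],[-1,0,0,0,0,0,0],[-1,0,0,0,0,0,0],[-1,0,0,0,0,0,0],[-1,0,0,0,0,0,0]]]' --force 20

```text
time_s: 4.45
eef_pos: [0.5747, -0.0722, 0.1174]
tcp_rot: [[-0.73, 0.683, -0.0], [0.683, 0.73, 0.0], [0.0, -0.0, -1.0]]
force: [-1.2, 0.1, 1.4]
grip_width: 0.0176
grip_force: 0.4
```

play_rows --motion '[[[-1,0,0,0,0,0,0]]]'

```text
time_s: 4.55
eef_pos: [0.5748, -0.0727, 0.1179]
tcp_rot: [[-0.73, 0.683, -0.0], [0.683, 0.73, -0.001], [-0.001, -0.001, -1.0]]
force: [-2.1, -1.7, 6.8]
grip_width: 0.0096
grip_force: 3.4
```

```bash
python3 - <<'E'
from h import *
im=viewer.get_image("wrist")[:,:,::-1]; sc=viewer.get_image("scene")[:,:,::-1]
a=cv2.resize(im,(600,450)); b=cv2.resize(sc[190:320,140:290],(200,173)); b=cv2.resize(sc[180:330,140:207*1+90],None,fx=3,fy=3,interpolation=cv2.INTER_CUBIC)
b=cv2.resize(sc[180:330,180:247],None,fx=3,fy=3,interpolation=cv2.INTER_CUBIC)[:450,:200]
cv2.imwrite("pics/w2.png",np.hstack([a,b]))
s=telemetry.sense(); print(s["grip_width"],s["grip_force"],s["force"],s["eef_pos"])
E
```

```text
0.00184398776605524 3.185090431943536 [-1.23546902 -0.58347584  6.65862355] [ 0.5755376  -0.072754    0.11884712]
```

View pics/w2.png

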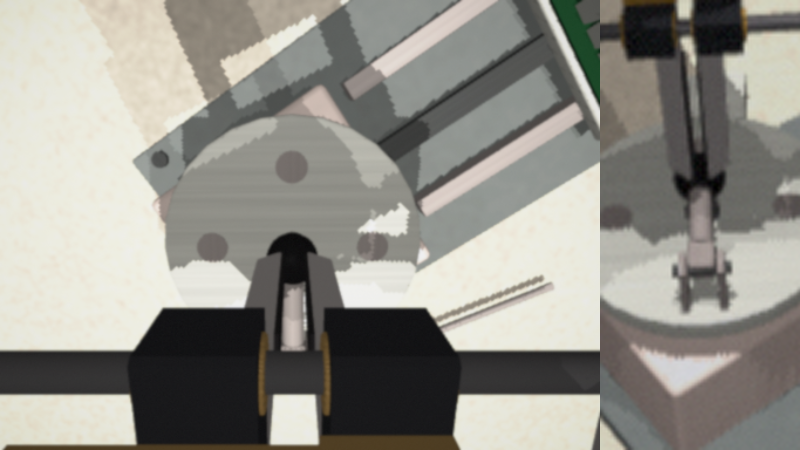

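The wrist view shows the ball partly visible at (292,255 in 600-px scale) beyond the fingers, which look nearly shut. That means no sound grip, so I'm checking the geometry.

```bash
python3 - <<'E'
from h import *
c=viewer.camera_info("wrist"); M=np.linalg.inv(c["tool_from_camera"]); K=c["mtx"]
def p(t): q=K@(M@np.r_[t,1])[:3]; return np.round(q[:2]/q[2],1)
print("open tips at 512 scale",p([0,.047,.008]),p([0,-.047,.008]), "w1 saw",258*.64,527*.64,345*.64)
print("inner edge +x", p([.008,.047,.008]))
for dz in (-.011,-.008,0,.008): print(dz,p([0,0,dz]), p([0,.013,dz]))
print("saw ball", 292*512/600,255*512/600)
s=telemetry.sense(); print(s["time_s"],s["grip_width"],s["grip_force"],s["force"],s["torque"],s["eef_pos"],s["qpos"])
E
```

```text
open tips at 512 scale [324.9 213.1] [175.9 213.1] w1 saw 165.12 337.28000000000003 220.8
inner edge +x [325.6 201. ]
-0.011 [250.5 223.9] [273.  223.9]
-0.008 [250.4 222. ] [272.6 222. ]
0 [250.4 217.4] [271.8 217.4]
0.008 [250.4 213.1] [271.  213.1]
saw ball 249.17333333333335 217.6
4.65 0.00184398776605524 3.185090431943536 [-1.23546902 -0.58347584  6.65862355] [-0.06576249  0.00572585  0.00215081] [ 0.5755376  -0.072754    0.11884712] [-3.20845773e-01  1.52774847e-01  1.79439510e+00 -4.83836509e-04
  1.19250990e+00 -1.13933898e+00]
```

Tip pixels in the first wrist view, at (165,218) and (337,218), match fingertips about 20 mm behind the TCP, not 8 mm ahead. So the fingers closed on top of the ball. I'll reopen and go about 26 mm lower, watching the force.

play_rows --motion '[[[1,0,0,0,0,0,0],[1,0,0,0,0,0,0],[1,0,0,0,0,0,0],[1,0,0,0,0,0,0],[1,0,0,0,0,0,0]]]'

```text
time_s: 5.15
eef_pos: [0.5744, -0.072, 0.1169]
tcp_rot: [[-0.73, 0.683, -0.001], [0.683, 0.73, 0.0], [0.001, -0.0, -1.0]]
force: [0.4, -0.8, 1.4]
grip_width: 0.0387
grip_force: 0.0
```

play_rows --motion '[[[1,0,0,0.05,0,0,0],[1,0,0,0.1,0,0,0],[1,0,0,0.15,0,0,0],[1,0,0,0.2,0,0,0],[1,0,0,0.2,0,0,0]]]'

```text
time_s: 5.65
eef_pos: [0.574, -0.072, 0.0963]
tcp_rot: [[-0.73, 0.683, -0.002], [0.683, 0.73, 0.001], [0.002, -0.001, -1.0]]
force: [0.1, -0.1, 0.2]
grip_width: 0.0786
grip_force: 0.0
```

```bash
python3 - <<'E'
from h import *
s=telemetry.sense(); print(s["grip_width"],s["force"],s["eef_pos"])
C=cam("wrist"); print(w2px("wrist",[.574,-.072,.126],C)*1.5625)
im=viewer.get_image("wrist")[:,:,::-1]
cv2.imwrite("pics/w3.png",cv2.resize(im,(800,600)))
E
```

```text
0.07862315904465501 [ 0.07842805 -0.10287225  0.24032505] [ 0.57402128 -0.07200003  0.09627719]
[391.27278665 369.58042365]
```

View pics/w3.png

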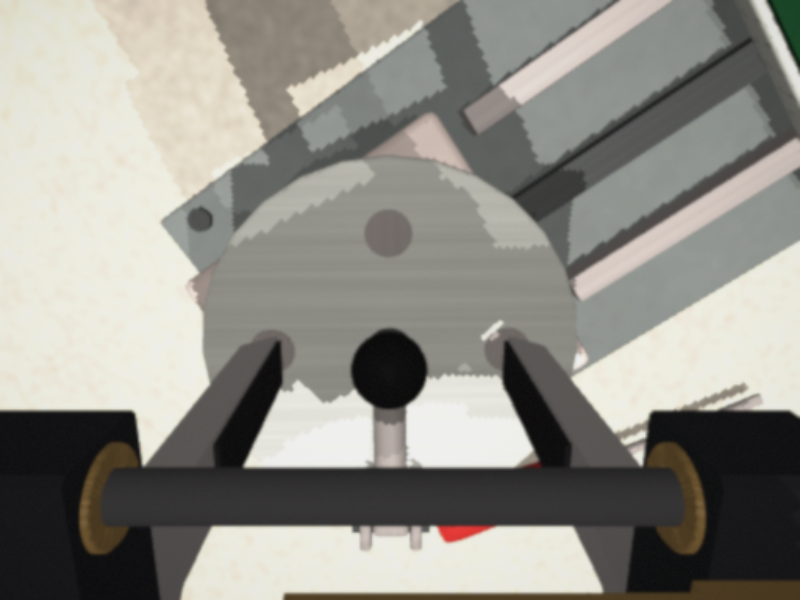

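The ball is at (389,369), as predicted, centred between the fingers, with tips at about z=0.116. I'm lowering 6 mm more and closing.

play_rows --motion '[[[1,0,0,0.03,0,0,0],[0,0,0,0.06,0,0,0],[-1,0,0,0.06,0,0,0],[-1,0,0,0.06,0,0,0],[-1,0,0,0.06,0,0,0]]]'

```text
time_s: 6.2
eef_pos: [0.5749, -0.0722, 0.0916]
tcp_rot: [[-0.73, 0.683, 0.0], [0.683, 0.73, -0.0], [-0.0, 0.0, -1.0]]
force: [-0.1, -0.5, -0.3]
grip_width: 0.0653
grip_force: 0.0
```

play_rows --motion '[[[-1,0,0,0,0,0,0],[-1,0,0,0,0,0,0],[-1,0,0,0,0,0,0],[-1,0,0,0,0,0,0],[-1,0,0,0,0,0,0]]]'

```text
time_s: 6.7
eef_pos: [0.5744, -0.0724, 0.0914]
tcp_rot: [[-0.73, 0.683, -0.001], [0.683, 0.73, -0.001], [0.0, -0.001, -1.0]]
force: [-4.5, -3.7, 0.2]
grip_width: 0.0256
grip_force: 4.9
```

play_rows --motion '[[[-1,0,0,0,0,0,0],[-1,0,0,0,0,0,0]]]'

```text
time_s: 6.9
eef_pos: [0.5742, -0.0726, 0.0913]
tcp_rot: [[-0.73, 0.683, -0.002], [0.683, 0.73, -0.001], [0.001, -0.002, -1.0]]
force: [-3.4, -2.7, 0.7]
grip_width: 0.025
grip_force: 20.0
```

Ball gripped (25 mm, 20 N). Next I swing it upright along the arc.

play_rows --motion '[[[-1,-0.009,0,-0.104,0,0,0],[-1,-0.036,0,-0.205,0,0,0],[-1,-0.08,0,-0.3,0,0,0],[-1,-0.14,0,-0.386,0,0,0],[-1,-0.214,0,-0.46,0,0,0]]]'

```text
time_s: 7.4
eef_pos: [0.5908, -0.0874, 0.1383]
tcp_rot: [[-0.73, 0.683, 0.0], [0.683, 0.73, -0.0], [-0.0, -0.0, -1.0]]
force: [-1.2, -5.2, -5.0]
grip_width: 0.0248
grip_force: 20.0
```

play_rows --motion '[[[-1,-0.086,0,-0.06,0,0,0],[-1,-0.181,0,-0.104,0,0,0],[-1,-0.282,0,-0.131,0,0,0],[-1,-0.386,0,-0.14,0,0,0],[-1,-0.4,0,-0.14,0,0,0]]]'

```text
time_s: 7.9
eef_pos: [0.6196, -0.1134, 0.1512]
tcp_rot: [[-0.73, 0.684, -0.002], [0.684, 0.73, 0.004], [0.004, 0.001, -1.0]]
force: [-5.4, 2.9, -0.1]
grip_width: 0.0248
grip_force: 20.0
```

play_rows --motion '[[[-1,0,0,0,0,0,0],[-1,0,0,0,0,0,0]]]'

```text
time_s: 8.1
eef_pos: [0.6195, -0.1132, 0.1512]
tcp_rot: [[-0.73, 0.683, -0.001], [0.683, 0.73, 0.002], [0.002, 0.001, -1.0]]
force: [-3.7, 2.5, -0.9]
grip_width: 0.0246
grip_force: 20.0
```

```bash
python3 - <<'E'
from h import *
s=telemetry.sense(); print(s["grip_width"],s["grip_force"],s["force"],s["eef_pos"])
print("exp ball px upright",w2px("scene",[.6164,-.111,.186]),"hinge",w2px("scene",[.6164,-.111,.126]),w2px("top",[.6164,-.111,.186]))
im=viewer.get_image("scene")[:,:,::-1]; t=viewer.get_image("top")[:,:,::-1]
cv2.imwrite("pics/s4.png",np.hstack([cv2.resize(im[150:350,130:330],(400,400),interpolation=cv2.INTER_CUBIC),cv2.resize(t[120:260,110:250],(400,400),interpolation=cv2.INTER_CUBIC)]))
E
```

```text
0.024591050410562202 19.99979317188263 [-3.66557107  2.51218152 -0.8980329 ] [ 0.61948169 -0.11319587  0.1512009 ]
exp ball px upright [211.21557876 239.08125966] hinge [214.14315113 268.08118037] [321.79387946 175.89090786]
```

View pics/s4.png

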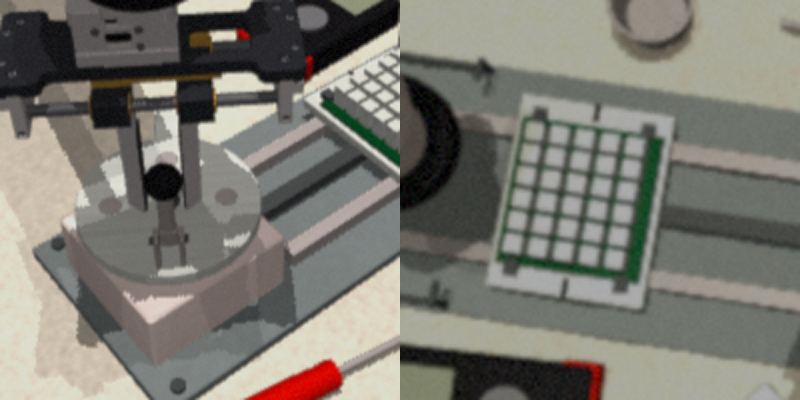

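The handle is upright: ball at (211,241) in the scene view, reaction on its stop. Carriage marks in the top view are at about (179,159) and (167.4,221.5), pointers at about (140.4,144.5) and (124,224).

```bash
python3 - <<'E'
from h import *
T=cam("top"); ax=np.array([.5739,-.0718])
for z in (.0,.03,.047):
    a,b=[px2w("top",u,z,T)[:2] for u in((179,159.2),(167.4,221.5))]; c,d=[px2w("top",u,z,T)[:2] for u in((140.4,144.5),(124.,224.))]
    e=(a-b)/np.linalg.norm(a-b); n=np.array([-e[1],e[0]]); 
    print(z,"carr",(a+b)/2,np.linalg.norm(a-b),"ptr",(c+d)/2,np.linalg.norm(c-d),"n",n,n@((a+b)/2-ax), n@((c+d)/2-ax), n@(c-ax),n@(d-ax))
E
```

```text
0.0 carr [0.61956385 0.19499886] 0.1449150192660419 ptr [0.63407715 0.28894969] 0.18608360067116414 n [0.1531023  0.98821034] 0.27064463650518833 0.36570983697442144 0.36522806791045476 0.36619160603838813
0.03 carr [0.61488798 0.18868124] 0.14001917115189194 ptr [0.62891096 0.27945801] 0.17979690209406468 n [0.1531023  0.98821034] 0.2636856070238116 0.35553909910839376 0.35507360626048273 0.3560045919563049
0.047 carr [0.61223832 0.18510125] 0.13724485722054036 ptr [0.62598345 0.27407938] 0.17623443956704163 n [0.1531023  0.98821034] 0.2597421569843648 0.3497756809843115 0.34931941132549865 0.35023195064312446
```

```bash
python3 - <<'E'
from h import *
s=telemetry.sense(); Rt=s["tcp_rot"]
C=np.array([.5756,-.0739]); cmd0=np.array([.6190,-.1145]); p0=s["eef_pos"][:2]-C; f0=np.arctan2(p0[1],p0[0]); print(f0,np.hypot(*p0))
f=lambda th:(Rt.T@np.r_[C+.0585*np.array([np.cos(f0-th),np.sin(f0-th)]),0])[:2]/.1
last=(Rt.T@np.r_[cmd0,0])[:2]/.1
for k in range(0,25,5):
    for j in range(1,6): q=f(.14*(k+j)); print(np.round(q-last,3).tolist(),end=" ")
    last=q; print()
E
```

```text
-0.7313166864770954 0.05892976156368179
[0.013, -0.07] [0.029, -0.15] [0.055, -0.227] [0.092, -0.3] [0.139, -0.367] 
[0.056, -0.06] [0.119, -0.111] [0.189, -0.154] [0.265, -0.186] [0.344, -0.207] 
[0.081, -0.01] [0.163, -0.008] [0.244, 0.005] [0.322, 0.029] [0.396, 0.063] 
[0.069, 0.045] [0.13, 0.099] [0.184, 0.161] [0.228, 0.229] [0.262, 0.304] 
[0.024, 0.078] [0.036, 0.159] [0.037, 0.241] [0.027, 0.322] [0.005, 0.401]
```

play_rows --motion '[[[-1,0.013,-0.07,0,0,0,0],[-1,0.029,-0.15,0,0,0,0],[-1,0.055,-0.227,0,0,0,0],[-1,0.092,-0.3,0,0,0,0],[-1,0.139,-0.367,0,0,0,0]]]'

```text
time_s: 8.7
eef_pos: [0.584, -0.1321, 0.1516]
tcp_rot: [[-0.73, 0.684, 0.001], [0.684, 0.73, -0.001], [-0.001, 0.0, -1.0]]
force: [1.8, 2.2, -3.3]
grip_width: 0.0249
grip_force: 20.0
```

play_rows --motion '[[[-1,0.056,-0.06,0,0,0,0],[-1,0.119,-0.111,0,0,0,0],[-1,0.189,-0.154,0,0,0,0],[-1,0.265,-0.186,0,0,0,0],[-1,0.344,-0.207,0,0,0,0]]]'

```text
time_s: 9.2
eef_pos: [0.5444, -0.1234, 0.1516]
tcp_rot: [[-0.73, 0.683, 0.0], [0.683, 0.73, -0.001], [-0.001, -0.001, -1.0]]
force: [2.6, -1.2, -2.2]
grip_width: 0.0249
grip_force: 20.0
```

```bash
python3 - <<'E'
from h import *
s=telemetry.sense(); d=s["eef_pos"][:2]-[.5756,-.0739]; print(s["time_s"],s["eef_pos"],s["force"],s["grip_width"],np.hypot(*d),-.7313-np.arctan2(d[1],d[0]))
E
```

```text
9.2 [ 0.54444287 -0.12338859  0.15163231] [ 2.5529861  -1.24327313 -2.19190283] 0.02491349389430756 0.05847980296435887 1.401383900167076
```

play_rows --motion '[[[-1,0.081,-0.01,0,0,0,0],[-1,0.163,-0.008,0,0,0,0],[-1,0.244,0.005,0,0,0,0],[-1,0.322,0.029,0,0,0,0],[-1,0.396,0.063,0,0,0,0]]]'

```text
time_s: 9.7
eef_pos: [0.52, -0.0908, 0.1516]
tcp_rot: [[-0.73, 0.683, -0.0], [0.683, 0.73, -0.0], [0.0, -0.0, -1.0]]
force: [-0.1, -2.2, -1.9]
grip_width: 0.0249
grip_force: 20.0
```

play_rows --motion '[[[-1,0.069,0.045,0,0,0,0],[-1,0.13,0.099,0,0,0,0],[-1,0.184,0.161,0,0,0,0],[-1,0.228,0.229,0,0,0,0],[-1,0.262,0.304,0,0,0,0]]]'

```text
time_s: 10.2
eef_pos: [0.5223, -0.0506, 0.1515]
tcp_rot: [[-0.73, 0.683, 0.0], [0.683, 0.73, 0.0], [0.0, 0.0, -1.0]]
force: [-1.0, -2.7, -0.7]
grip_width: 0.0253
grip_force: 20.0
```

play_rows --motion '[[[-1,0.024,0.078,0,0,0,0],[-1,0.036,0.159,0,0,0,0],[-1,0.036,0.159,0,0,0,0]]]'

```text
time_s: 10.5
eef_pos: [0.5315, -0.036, 0.1516]
tcp_rot: [[-0.731, 0.683, 0.002], [0.683, 0.731, 0.001], [-0.0, 0.002, -1.0]]
force: [1.9, 0.9, -0.8]
grip_width: 0.0247
grip_force: 20.0
```

```bash
python3 - <<'E'
from h import *
s=telemetry.sense(); d=s["eef_pos"][:2]-[.5756,-.0739]; print(s["time_s"],s["eef_pos"],s["force"],s["grip_width"],np.hypot(*d),-.7313-np.arctan2(d[1],d[0])+2*np.pi)
t=viewer.get_image("top")[:,:,::-1]; sc=viewer.get_image("scene")[:,:,::-1]
cv2.imwrite("pics/t5.png",np.hstack([cv2.resize(t[130:240,90:200],(440,440),interpolation=cv2.INTER_CUBIC),cv2.resize(sc[140:250,310:400],(360,440),interpolation=cv2.INTER_CUBIC)]))
E
```

```text
10.5 [ 0.53152629 -0.03601213  0.1515684 ] [ 1.9381154   0.89377485 -0.83179231] 0.02465983231368354 0.05812041111558765 3.1203611886087352
```

View pics/t5.png

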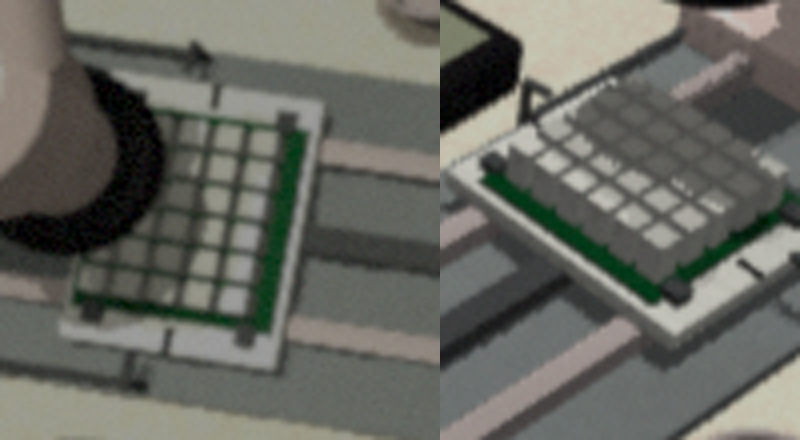

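Marks now read about (143.5,154) and (132,215.5) in the top view, about 12 mm short of the pointers. I'll crank another 0.35 rad, then take a zoomed look.

play_rows --motion '[[[-1,0.001,0.082,0,0,0,0],[-1,-0.009,0.163,0,0,0,0],[-1,-0.019,0.203,0,0,0,0],[-1,-0.019,0.203,0,0,0,0],[-1,-0.019,0.203,0,0,0,0]]]'

```text
time_s: 11.1
eef_pos: [0.5463, -0.0237, 0.1516]
tcp_rot: [[-0.73, 0.683, 0.002], [0.683, 0.73, 0.0], [-0.001, 0.001, -1.0]]
force: [3.7, -2.2, -3.0]
grip_width: 0.0248
grip_force: 20.0
```

```bash
python3 - <<'E'
from h import *
s=telemetry.sense(); d=s["eef_pos"][:2]-[.5756,-.0739]; print(s["time_s"],s["eef_pos"],s["force"],np.hypot(*d),-.7313-np.arctan2(d[1],d[0])+2*np.pi)
t=np.mean([viewer.get_image("top")[:,:,::-1] for _ in range(6)],0).astype(np.uint8); sc=np.mean([viewer.get_image("scene")[:,:,::-1] for _ in range(6)],0).astype(np.uint8)
cv2.imwrite("pics/t6raw.png",t); cv2.imwrite("pics/sc6raw.png",sc)
def z(im,u,v,w,h,k): 
    a=im[v:v+h,u:u+w]; a=cv2.resize(a,None,fx=k,fy=k,interpolation=cv2.INTER_CUBIC)
    for i in range(0,w,5): cv2.line(a,(i*k,0),(i*k,12 if i%10==0 else 6),(0,0,255),1)
    for i in range(0,h,5): cv2.line(a,(0,i*k),(12 if i%10==0 else 6,i*k),(0,0,255),1)
    return cv2.convertScaleAbs(a,alpha=1.3)
A=np.hstack([z(t,115,135,40,30,10),z(t,110,200,40,30,10)]); B=np.hstack([z(sc,375,180,40,30,10),z(sc,320,150,40,30,10)])
cv2.imwrite("pics/z6.png",np.vstack([A,B]))
n=np.array([.1531,.9882]);
for q in((.714,.2626),(.54,.2877)): pass
E
```

```text
11.1 [ 0.54633381 -0.02365587  0.15159637] [ 3.6996562  -2.23048881 -2.98344026] 0.05814621921396515 3.453651646350354
```

View pics/z6.png

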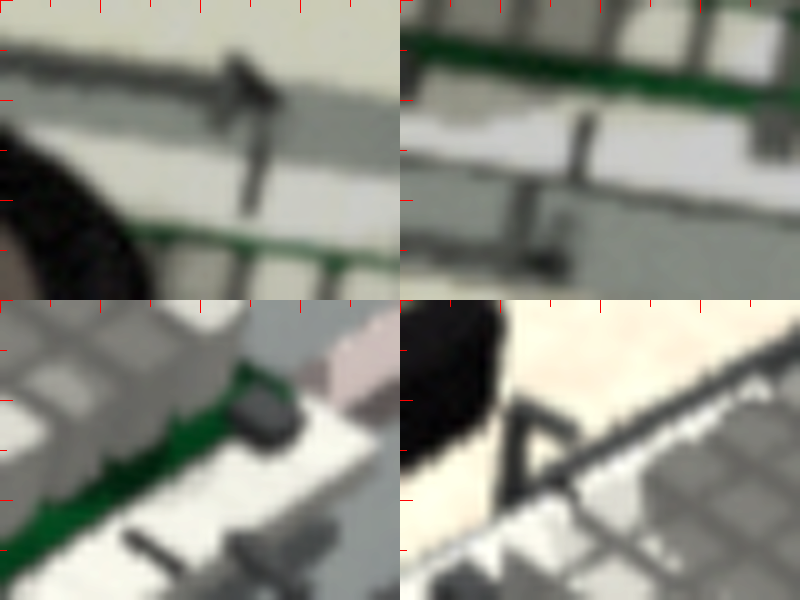

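Composite: the top-view pointer arms have tips at about (136.5,148) and (122.8,219), and the marks at the deck edge are at about (140.9,150) and (127.8,218). In the scene view, the far pointer tip is about (337.5,164) and the near mark's outer end about (393,207). I'm triangulating heights.

```bash
python3 - <<'E'
from h import *
T=cam("top");S=cam("scene"); P=lambda C:C[0]@np.c_[C[1],C[2]]
def tri(a,b):
    X=cv2.triangulatePoints(P(T),P(S),np.float64(a).reshape(2,1),np.float64(b).reshape(2,1)).ravel(); return X[:3]/X[3]
n=np.array([.1531,.9882])
p=tri((122.8,219),(337.5,164)); m=tri((140.9,150),(393,207)); print("ptrR",p,"markL",m,w2px("top",p),w2px("scene",p))
for z in(.035,.04,.045,.047):
    ml=px2w("top",(140.9,150),z);mr=px2w("top",(127.8,218),z); print(z,np.linalg.norm(ml-mr),n@ml[:2],n@mr[:2],px2w("scene",(393,207),z)[:2]@n)
pl=px2w("top",(136.5,148),.047);pr=px2w("top",(122.8,219),.047);print("ptr",n@pl[:2],n@pr[:2],np.linalg.norm(pl-pr), px2w("scene",(337.5,164),.047)[:2]@n,pl,pr)
# where would pointers at +-80 line appear in scene
c=(pl+pr)/2; e=np.array([.9882,-.1531,0]); print("scene L tip",w2px("scene",c+.08*e),"R",w2px("scene",c-.08*e),"top",w2px("top",c+.08*e),w2px("top",c-.08*e))
E
```

```text
ptrR [0.55133881 0.29379648 0.04286795] markL [0.70250523 0.26066393 0.03993561] [122.21659493 218.36134953] [336.91652481 164.13812721]
0.035 0.1526089852931754 0.36676500049745564 0.3656519713742336 0.3700127857794883
0.04 0.15171442919123573 0.3650932641166185 0.36398675929464847 0.36510246723256207
0.045 0.1508198730892963 0.3634215277357814 0.3623215472150634 0.36019214868563576
0.047 0.15046205064852042 0.3627528331834466 0.3616554623832293 0.35822802126686526
ptr 0.3731544439316771 0.37180031427551274 0.15714615342548227 0.3718478983397376 [0.70512794 0.26836608 0.047     ] [0.54963291 0.29108633 0.047     ]
scene L tip [397.45062169 203.33276471] R [335.39962876 162.34912207] top [136.93010757 147.41712349] [122.35611322 219.61220251]
```

Pointer line is at n≈0.372 in both cameras and the marks at about 0.3646 (z≈0.04), so about 7 mm remains. Cranking 0.26 rad more.

play_rows --motion '[[[-1,-0.025,0.072,0,0,0,0],[-1,-0.059,0.14,0,0,0,0],[-1,-0.059,0.14,0,0,0,0],[-1,-0.059,0.14,0,0,0,0]]]'

```text
time_s: 12.1
eef_pos: [0.5601, -0.0177, 0.1516]
tcp_rot: [[-0.73, 0.683, 0.0], [0.683, 0.73, -0.001], [-0.001, -0.0, -1.0]]
force: [2.3, -5.1, -1.1]
grip_width: 0.0247
grip_force: 20.0
```

```bash
python3 - <<'E'
from h import *
s=telemetry.sense(); d=s["eef_pos"][:2]-[.5756,-.0739]; print(s["time_s"],s["eef_pos"],s["force"],np.hypot(*d),-.7313-np.arctan2(d[1],d[0])+2*np.pi)
t=np.mean([viewer.get_image("top")[:,:,::-1] for _ in range(6)],0).astype(np.uint8); sc=np.mean([viewer.get_image("scene")[:,:,::-1] for _ in range(6)],0).astype(np.uint8)
def z(im,u,v,w,h,k): 
    a=cv2.resize(im[v:v+h,u:u+w],None,fx=k,fy=k,interpolation=cv2.INTER_CUBIC)
    for i in range(0,w,5): cv2.line(a,(i*k,0),(i*k,12 if i%10==0 else 6),(0,0,255),1)
    for i in range(0,h,5): cv2.line(a,(0,i*k),(12 if i%10==0 else 6,i*k),(0,0,255),1)
    return cv2.convertScaleAbs(a,alpha=1.3)
A=np.hstack([z(t,118,137,26,20,15),z(t,110,206,26,20,15)]); B=np.hstack([z(sc,382,190,26,20,15),z(sc,323,155,26,20,15)])
cv2.imwrite("pics/z7.png",np.vstack([A,B])); print(A.shape)
E
```

```text
12.1 [ 0.56014247 -0.0177459   0.15157585] [ 2.33936331 -5.13608217 -1.12449496] 0.0582427560994166 3.712471863019055
(300, 780, 3)
```

View pics/z7.png

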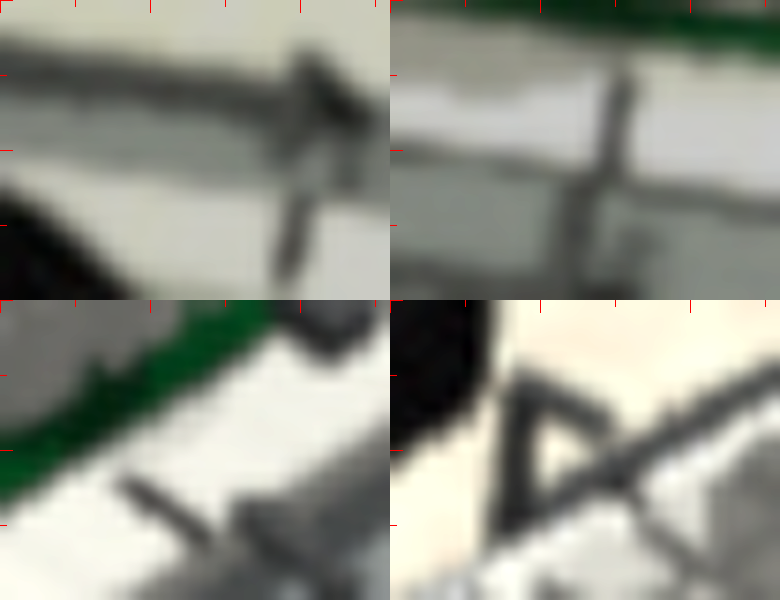

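Top view: mark at (137.8,151) and pointer arm near (137.1,147); on the other side the mark is near (151,217)→(124.8,216.5) and the arm near (122.1,220). A couple of mm remain. I'll measure dark-line profiles numerically in both cameras.

```bash
cat > prof.py <<'E'
from h import *
def grab(n,k=6): return np.mean([cv2.cvtColor(viewer.get_image(n),cv2.COLOR_RGB2GRAY) for _ in range(k)],0).astype(np.float32)
n=np.array([.1531,.9882,0]); e=np.array([.9882,-.1531,0]); c0=np.array([.62738,.27973,0.]) # about scope origin
ys=np.arange(-.012,.0121,.0005)
def prof(im,C,x,z):
    p=np.array([w2px("",c0+n*y+e*x+[0,0,z],C) for y in ys]).astype(np.float32)
    return cv2.remap(im,p[:,:1],p[:,1:],cv2.INTER_CUBIC).ravel()
def dip(v):
    i=np.argmin(v); a=v.max()-v; w=np.clip(v[i]+.5*(np.median(v)-v[i])-v,0,None)*(abs(ys-ys[i])<.004); return round(1000*(w@ys)/w.sum(),1),round(float(np.median(v)-v[i]))
if __name__=="__main__":
  for nm in("top","scene"):
    im=grab(nm);C=cam(nm)
    for x in(.064,.067,.07,.073,-.064,-.067,-.07,-.073): print(nm,"mark",x,[dip(prof(im,C,x,z)) for z in(.041,.044,.047)])
    for x in(.080,.082,.084,.086,-.080,-.082,-.084,-.086): print(nm,"ptr",x,dip(prof(im,C,x,.047)))
E
python3 prof.py
```

```text
top mark 0.064 [(np.float64(-0.3), 63), (np.float64(-1.4), 70), (np.float64(-2.4), 78)]
top mark 0.067 [(np.float64(-0.5), 93), (np.float64(-1.5), 96), (np.float64(-2.6), 97)]
top mark 0.07 [(np.float64(-0.5), 95), (np.float64(-1.6), 92), (np.float64(-2.5), 90)]
top mark 0.073 [(np.float64(-0.4), 84), (np.float64(-1.4), 80), (np.float64(-2.5), 74)]
top mark -0.064 [(np.float64(-0.0), 79), (np.float64(-1.0), 77), (np.float64(-2.1), 75)]
top mark -0.067 [(np.float64(-0.1), 78), (np.float64(-1.1), 77), (np.float64(-2.1), 77)]
top mark -0.07 [(np.float64(-0.4), 77), (np.float64(-1.4), 77), (np.float64(-2.4), 77)]
top mark -0.073 [(np.float64(-0.5), 60), (np.float64(-1.5), 61), (np.float64(-2.6), 61)]
top ptr 0.08 (np.float64(-8.4), 18)
top ptr 0.082 (np.float64(0.9), 20)
top ptr 0.084 (np.float64(0.3), 13)
top ptr 0.086 (np.float64(-6.2), 10)
top ptr -0.08 (np.float64(0.7), 38)
top ptr -0.082 (np.float64(0.5), 29)
top ptr -0.084 (np.float64(0.3), 24)
top ptr -0.086 (np.float64(0.2), 21)
scene mark 0.064 [(np.float64(-1.0), 57), (np.float64(-2.1), 15), (np.float64(4.3), 15)]
scene mark 0.
[... 239 characters left out ...]
np.float64(-7.6), 123)]
scene mark -0.064 [(np.float64(-3.9), 44), (np.float64(-5.1), 87), (np.float64(-7.4), 97)]
scene mark -0.067 [(np.float64(-1.9), 95), (np.float64(-4.3), 90), (np.float64(-6.5), 54)]
scene mark -0.07 [(np.float64(-1.2), 81), (np.float64(-3.4), 42), (np.float64(-4.6), 8)]
scene mark -0.073 [(np.float64(-0.3), 29), (np.float64(-1.2), 9), (np.float64(-2.6), 28)]
scene ptr 0.08 (np.float64(-8.0), 70)
scene ptr 0.082 (np.float64(-0.4), 36)
scene ptr 0.084 (np.float64(-1.3), 35)
scene ptr 0.086 (np.float64(-2.4), 31)
scene ptr -0.08 (np.float64(-11.4), 89)
scene ptr -0.082 (np.float64(-10.4), 66)
scene ptr -0.084 (np.float64(-7.9), 37)
scene ptr -0.086 (np.float64(-5.1), 74)
```

Best-consistent mark height is about 41–42 mm, so about 1.1 mm remains. A small final crank, then I turn the tool 34° about the ball to line up with the new handle direction.

play_rows --motion '[[[-1,-0.013,0.023,0,0,0,0],[-1,-0.013,0.023,0,0,0,0],[-1,-0.013,0.023,0,0,0,0]]]'

```text
time_s: 13.6
eef_pos: [0.5621, -0.0172, 0.1516]
tcp_rot: [[-0.73, 0.683, -0.001], [0.683, 0.73, -0.001], [-0.0, -0.002, -1.0]]
force: [0.9, -5.5, -0.5]
grip_width: 0.0248
grip_force: 20.0
```

play_rows --motion '[[[-1,0,0,0,0,0,0.08],[-1,0,0,0,0,0,0.16],[-1,0,0,0,0,0,0.24],[-1,0,0,0,0,0,0.32],[-1,0,0,0,0,0,0.38]]]'

```text
time_s: 14.1
eef_pos: [0.5618, -0.0175, 0.1515]
tcp_rot: [[-0.216, 0.976, -0.002], [0.976, 0.216, -0.002], [-0.001, -0.002, -1.0]]
force: [-1.1, -6.5, 0.7]
grip_width: 0.0245
grip_force: 20.0
```

play_rows --motion '[[[-1,0,0,0,0,0,0],[-1,0,0,0,0,0,0]]]'

```text
time_s: 14.3
eef_pos: [0.5618, -0.0175, 0.1515]
tcp_rot: [[-0.22, 0.975, -0.002], [0.975, 0.22, -0.002], [-0.001, -0.002, -1.0]]
force: [0.7, -6.3, -0.9]
grip_width: 0.0247
grip_force: 20.0
```

```bash
python3 prof.py | grep -E "mark -?0.07 |mark 0.067|top ptr -|scene ptr 0.08[24]"; python3 - <<'E'
from h import *
s=telemetry.sense(); d=s["eef_pos"][:2]-[.5756,-.0739]; print(s["time_s"],s["eef_pos"],s["force"],np.hypot(*d),d/np.hypot(*d),-.7313-np.arctan2(d[1],d[0])+2*np.pi); print(s["tcp_rot"].round(3),s["qpos"])
E
```

```text
top mark 0.067 [(np.float64(0.6), 83), (np.float64(-0.4), 82), (np.float64(-1.4), 80)]
top mark 0.07 [(np.float64(0.9), 78), (np.float64(-0.1), 77), (np.float64(-1.1), 78)]
top mark -0.07 [(np.float64(1.0), 85), (np.float64(0.0), 85), (np.float64(-1.0), 85)]
top ptr -0.08 (np.float64(0.7), 37)
top ptr -0.082 (np.float64(0.6), 30)
top ptr -0.084 (np.float64(0.3), 25)
top ptr -0.086 (np.float64(0.3), 19)
scene mark 0.067 [(np.float64(-0.2), 120), (np.float64(-3.4), 99), (np.float64(-5.6), 57)]
scene mark 0.07 [(np.float64(-0.1), 129), (np.float64(-3.1), 118), (np.float64(-6.3), 117)]
scene mark -0.07 [(np.float64(0.6), 98), (np.float64(-0.9), 42), (np.float64(-4.2), 8)]
scene ptr 0.082 (np.float64(-0.8), 32)
scene ptr 0.084 (np.float64(-1.3), 37)
14.9 [ 0.56179528 -0.01752892  0.15154201] [-0.23703292 -5.88811604 -0.23792878] 0.058036795006488014 [-0.23786159  0.97129906] 3.740925319447511
[[-0.22   0.975 -0.002]
 [ 0.975  0.22  -0.002]
 [-0.001 -0.002 -1.   ]] [-0.23171806  0.07619619  1.81429377 -0.00226897  1.25219137 -0.45296033]
```

Marks and pointers agree within about 0.5 mm. Folding the handle back.

play_rows --motion '[[[-1,-0.108,0.002,0.009,0,0,0],[-1,-0.21,0.004,0.036,0,0,0],[-1,-0.305,0.006,0.08,0,0,0],[-1,-0.392,0.007,0.14,0,0,0],[-1,-0.467,0.009,0.214,0,0,0]]]'

```text
time_s: 15.4
eef_pos: [0.5729, -0.0636, 0.1295]
tcp_rot: [[-0.219, 0.976, -0.001], [0.976, 0.219, -0.001], [-0.001, -0.001, -1.0]]
force: [-3.4, -2.9, 2.7]
grip_width: 0.0249
grip_force: 20.0
```

play_rows --motion '[[[-1,-0.06,0.001,0.086,0,0,0],[-1,-0.104,0.002,0.181,0,0,0],[-1,-0.131,0.002,0.282,0,0,0],[-1,-0.14,0.002,0.386,0,0,0],[-1,-0.14,0.002,0.4,0,0,0]]]'

```text
time_s: 15.9
eef_pos: [0.5759, -0.0769, 0.0896]
tcp_rot: [[-0.219, 0.976, -0.002], [0.976, 0.219, -0.0], [0.0, -0.002, -1.0]]
force: [-7.1, -2.8, 11.4]
grip_width: 0.0252
grip_force: 20.0
```

play_rows --motion '[[[-1,0,0,0,0,0,0],[-1,0,0,0,0,0,0]]]'

```text
time_s: 16.1
eef_pos: [0.5758, -0.0768, 0.0901]
tcp_rot: [[-0.22, 0.976, -0.002], [0.976, 0.22, -0.001], [-0.0, -0.003, -1.0]]
force: [-5.3, -3.4, 7.4]
grip_width: 0.0248
grip_force: 20.0
```

```bash
python3 prof.py | grep -E "mark -?0.07 |mark 0.067"; python3 - <<'E'
from h import *
s=telemetry.sense(); print(s["time_s"],s["eef_pos"],s["force"],s["grip_width"])
E
```

```text
top mark 0.067 [(np.float64(1.0), 84), (np.float64(-0.1), 84), (np.float64(-1.0), 83)]
top mark 0.07 [(np.float64(1.1), 83), (np.float64(0.1), 82), (np.float64(-1.0), 83)]
top mark -0.07 [(np.float64(1.4), 82), (np.float64(0.4), 83), (np.float64(-0.7), 83)]
scene mark 0.067 [(np.float64(0.0), 129), (np.float64(-2.7), 108), (np.float64(-4.9), 64)]
scene mark 0.07 [(np.float64(0.2), 127), (np.float64(-2.9), 123), (np.float64(-5.9), 126)]
scene mark -0.07 [(np.float64(1.0), 97), (np.float64(-0.4), 45), (np.float64(-4.3), 9)]
16.7 [ 0.57574855 -0.07684464  0.0901157 ] [-6.52338767 -3.32528053  7.49269189] 0.024720039551181495
```

Handle is flat against its stop. Releasing and withdrawing upward.

play_rows --motion '[[[0,-0.0,-0.005,-0.012,0,0,0],[0.3,0,-0.005,-0.012,0,0,0],[0.3,0,-0.005,-0.012,0,0,0],[0.3,0,-0.005,-0.012,0,0,0],[0.3,0,-0.005,-0.012,0,0,0]]]'

```text
time_s: 17.2
eef_pos: [0.576, -0.0757, 0.091]
tcp_rot: [[-0.22, 0.975, -0.0], [0.975, 0.22, 0.0], [0.0, 0.0, -1.0]]
force: [0.9, 1.3, -0.6]
grip_width: 0.0599
grip_force: 0.0
```

play_rows --motion '[[[0.3,0,0,-0.2,0,0,0],[0.3,0,0,-0.5,0,0,0],[0.3,0,0,-0.8,0,0,0],[0.3,0,0,-1,0,0,0],[0.3,0,0,-1,0,0,0]]]'

```text
time_s: 17.7
eef_pos: [0.5781, -0.0764, 0.195]
tcp_rot: [[-0.22, 0.975, 0.007], [0.975, 0.22, -0.002], [-0.003, 0.006, -1.0]]
force: [0.1, -0.2, -0.5]
grip_width: 0.061
grip_force: 0.0
```

play_rows --motion '[[[0.3,0,0,-0.4,0,0,0],[0.3,0,0,-0.8,0,0,0],[0.3,0,0,-0.8,0,0,0],[0.3,0,0,-0.8,0,0,0]]]'

```text
time_s: 18.1
eef_pos: [0.576, -0.0758, 0.2706]
tcp_rot: [[-0.22, 0.975, 0.0], [0.975, 0.22, 0.0], [0.0, 0.0, -1.0]]
force: [0.5, 1.1, -1.0]
grip_width: 0.0612
grip_force: 0.0
```

```bash
python3 prof.py | grep -E "mark -?0.07 |mark 0.067|top ptr -0.08"; python3 - <<'E'
from h import *
s=telemetry.sense(); C=cam("wrist"); im=viewer.get_image("wrist")
g=cv2.cvtColor(im,cv2.COLOR_RGB2GRAY); u,v=w2px("",[.574,-.072,.126],C); print(s["time_s"],s["eef_pos"],s["force"],u,v)
r=40; y0,x0=int(v)-r,int(u)-r; m=(g[y0:y0+2*r,x0:x0+2*r]<45).astype(np.uint8)
k,_,st,ce=cv2.connectedComponentsWithStats(m); i=1+np.argmax(st[1:,4]); print(st[i],ce[i]+[x0,y0], px2w("",ce[i]+[x0,y0],.126,C))
E
```

```text
top mark 0.067 [(np.float64(0.9), 92), (np.float64(-0.1), 92), (np.float64(-1.1), 92)]
top mark 0.07 [(np.float64(1.1), 90), (np.float64(0.1), 89), (np.float64(-1.0), 89)]
top mark -0.07 [(np.float64(1.4), 89), (np.float64(0.3), 90), (np.float64(-0.7), 90)]
top ptr -0.08 (np.float64(0.8), 42)
top ptr -0.082 (np.float64(0.6), 34)
top ptr -0.084 (np.float64(0.3), 27)
top ptr -0.086 (np.float64(0.3), 24)
scene mark 0.067 [(np.float64(0.0), 118), (np.float64(-2.7), 97), (np.float64(-4.9), 58)]
scene mark 0.07 [(np.float64(0.2), 114), (np.float64(-2.9), 111), (np.float64(-5.9), 115)]
scene mark -0.07 [(np.float64(1.0), 87), (np.float64(-0.4), 41), (np.float64(-4.2), 7)]
18.7 [ 0.5759642  -0.07584581  0.27120781] [-0.1455738  -0.8526981  -0.18733362] 248.49105871118624 165.28296142098796
[ 30  34  23  22 405] [249.00740741 169.31604938] [ 0.57542592 -0.07595396  0.126     ]
```

```bash
python3 -c "
from workcell import job
print(job.finish_job())"
```

```text
the job is handed in; nothing more can be done
None
```

I handed the job in at about 19 s. The handle was swung fully upright, and the wheel was cranked clockwise until the carriage marks were within about 1 mm of the microscope pointers by my camera measurements. The handle was then folded flat and released, with the gripper clear above; the verdict was not shown to me.

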